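# Unstack the blue containers into lunch box, work case and fridge tray

## Robot

A 6-joint arm with a two-finger parallel gripper is mounted at the origin on the work surface. World frame = base frame: x ahead of the robot, y to its left, z up, the work surface at z = 0. Lengths are in m, angles in rad, forces in N, time in s.
With the tool pointing down it reaches from about 0.4 to 0.825 m from the base axis. Payload 7 kg.
Tool frame: the origin (TCP) lies at the very end of the fingers, on their centre line; the grasp point (between the pads) lies 19 mm behind it; z points along the fingers, y is the line along which they close (so a half turn about z gives the same grasp; the last joint's range is limited). The gripper opens to 85 mm and grips with 20 to 120 N. Pads are 22 mm wide; open, the fingers measure 114 mm over their backs; the gripper's body (76 mm by 85 mm) begins 54 mm behind the grasp point. The pads swing forward as they close: fully open they stand 13 mm farther back than shut.
Start: joints at [1.521, 0.359, 0.012, 0, -1.224, -0.288], TCP at [0.224, 0.637, 0.231] pointing down, gripper open.
Joint ranges: [-3.07, 3.07], [-1.43, 2.12], [-1.02, 1.25], [-3.03, 1.67], [-3.05, -0], [-3.03, 3.03]. Speed limits (rad/s): [2.39, 2.39, 3.01, 3.14, 3.14, 3.14].

## Interface

Orientations are given as a unit quaternion [x, y, z, w].
In Python, from workcell import * gives the robot as it stands.
- The arm moves only by the tool jog_arm, never from a script. Its argument "plan" is a list of rows, each an object with "slide": the shift along the tool's x, y, z each as a share of 0.03 m, from -1 to 1, a list of three; "rotation": the turn, a rotation vector about the tool's x, y, z each as a share of 5 degrees, from -1 to 1, a list of three; "fingers": the gripper command: -1 is shut, 1 is fully open, values between are in proportion. In form: [{"slide": [x, y, z], "rotation": [wx, wy, wz], "fingers": fingers}, ...]. A call has 1 to 12 rows; each row shifts and turns the commanded pose from where the row before left it, along the tool's axes as they then stand; what a row does not reach is not made up. A row lasts 1/10 s, in which the tool goes at most 50 mm and 8.59 degrees, less where a joint would pass 70% of its speed; a pose out of reach is approached as far as the arm can. A call with a number of a shift or a turn outside -1 to 1 is refused whole. A call with a gripper value outside its range is refused whole. The fingers move at their own pace and stop on an object; the grip force is fixed at half the most. Time passes only in rows, so rows that do not move let the fingers close. It gives the time, the measured TCP pose, the force, the opening and the grip force at its end, in the units of the state.
- get_obs(): the state, without advancing time (a new reading comes with each control period).
- read_camera(name): name is "side" or "top" or "wrist"; returns (picture, depth): 384x512x3 uint8, blue, green, red; 384x512 float32, m along the optical axis (not along the pixel's ray), 0 where there is no reading.
- camera_params(name): a dict with "fx", "fy", "cx", "cy" (pixels), "k1" (the pictures are not rectified: a ray, as slopes to the right and down, at radius r is drawn at 1 + k1 r^2 times it, then the intrinsics apply), "rvec" (rotation vector, rad) and "tvec" (3), from world to camera coordinates, as OpenCV has them; the wrist camera has in their place "mount" (4x4, takes a point from camera to tool coordinates, whose origin is the TCP and whose axes are the flange's). Camera axes: x right, y down, z forward; pixel columns grow to the right and rows downward; lengths in m; the calibration is good to about 2 mm. A picture is of the moment at which its call begins: read the wrist's pose just before it. camera_params takes no time and is no camera call.
- finish_job(): hands the job in; it is judged then, once.
Trained networks look in the newest picture that a camera, given by its name, has taken for a name from the list of things; names that differ only in an ending like _2 or _b are one class to them, and where a whole thing is asked for, a point or a joint stands for the part that bears it (a point fixed in the world has none). Each returns a list of dicts, best first, with "confidence" (0 to 1); they miss things now and then, are a little off and sometimes report something else, mostly with a low value. They report only what shows in the picture. A call takes as long as a camera call. They do not tell look-alikes from the thing itself.
- cut_out(camera, name): "region" (384x512 bool, what is visible of it).
- spot_point(camera, name): "point" ([x, y, z] in m, in the coordinates of the camera as it stood for that picture, good to about 4 mm: a listed point, or the origin of a listed thing).
The state is a dict: "time": time; "joints": joint angles; "joint_velocities": joint speeds; "joint_torque": joint torques, N m; "eef_pos": TCP position; "eef_rot": TCP orientation; "wrist_force": force on the tool from outside, world axes, zero at the start; "wrist_torque": the same for the moment, N m; "grip_width": finger opening in m; "grasp_force": force on a finger pad.
Only numpy, scipy, OpenCV 4.12 (cv2) and the standard library are available. Lean on these libraries where they do the work, as an engineer would, in place of code of your own. Each camera call takes 0.05 s, during which the arm holds its last target. There are 200 camera calls.

## Task

Pack up the food for tomorrow from the stack of three blue containers, one at a time from the top down: the small one goes into the empty compartment of the yellow school lunch box, then the middle one into the empty compartment of the grey work lunch case, then the big one into the empty compartment of the white fridge tray. Keep them level, lower each one in until it stands flat on the floor of its compartment before letting go, and leave the bowl, plates, mug and jar where they are.

Things in the scene. Friction and masses are not known exactly. Their poses are not given: they have to be found in the camera images.
- small: Blue plastic food container with a white lid, smallest, on top of the stack. Upright-sided block 44 mm wide (its x axis), 88 mm long (y), 62 mm high, about 200 g; origin at the centre of its underside, z up. Grip across the 44 mm width, near the top. It stands on the medium one's lid inside a ridge 3 mm high, 1.5 mm play. Its own lid has such a ridge too.
- medium: Blue plastic food container with a light blue lid, middle of the stack. Upright-sided block 54 mm wide (its x axis), 118 mm long (y), 66 mm high, about 320 g; origin at the centre of its underside, z up. Grip across the 54 mm width, near the top. It stands on the large one's lid inside a ridge 3 mm high, 1.5 mm play. A like ridge on its own lid holds the small one.
- large: Blue plastic food container with a dark navy lid, biggest, at the bottom of the stack, on the counter. Upright-sided block 64 mm wide (its x axis), 150 mm long (y), 70 mm high, about 450 g; origin at the centre of its underside, z up. Grip across the 64 mm width, near the top. A ridge 3 mm high on its lid holds the medium one. The stack is 198 mm high and lifts apart straight up.
- school_box: Yellow base half of a child's lunch box, 166 by 124 mm, fixed. Empty compartment 116 mm (y axis) by 84 mm (x axis) inside; walls 4 mm thick, tops 30 mm above the counter, floor 3 mm thick. Origin on the counter surface under the centre of the empty compartment, z up. The other compartment, on its +x side, holds a sandwich and a naartjie (up to 46 mm high); its flat lid lies at the back.
- work_case: Dark grey base half of a work lunch case, 164 by 154 mm, fixed. Empty compartment 146 mm (y axis) by 94 mm (x axis) inside; walls 4 mm thick, tops 30 mm above the counter, floor 3 mm thick. Origin on the counter surface under the centre of the empty compartment, z up. The other compartment, on its +x side, holds a fork, a spoon and a naartjie (up to 46 mm high); its flat lid lies at the back.
- fridge_tray: White plastic fridge tray, 165 by 184 mm, fixed. Empty compartment 178 mm (y axis) by 104 mm (x axis) inside; walls 3 mm thick, tops 28 mm above the counter, floor 3 mm thick. Origin on the counter surface under the centre of the empty compartment, z up. On its +x side is an egg rack with two brown eggs at its ends (up to 68 mm high), 81 mm from the origin and 60 mm to either side.
- mixing_bowl: Steel mixing bowl, 200 mm across the rim and 80 mm high, origin under its centre; not to be moved.
- side_plate: The upper one of two stacked white ceramic side plates, 168 mm across, together 28 mm high, origin under its centre; not to be moved.
- mug: Green enamel mug with a blue rim, 80 mm across, 79 mm high, with a handle on its +y side reaching 69 mm from the middle; origin under its centre; not to be moved.
- jar: Jar of orange relish with a red cap, 68 mm across, 85 mm high, origin under its centre; not to be moved.
Things that resemble listed ones, but are neither listed nor needed, are in the scene too. Leave any orange look-alike of the large alone.

How it is judged:
By the outcome, as a careful person would: the job done as asked, in the order asked, and still so for the second after the job is handed in, with the robot touching nothing.
It also fails if it takes over 122 s, if anything falls off the work surface, if the arm or the gripper's body presses on something with over 40 N, if the wrist force passes 120 N, or if a joint passes its speed limit or range.

## Working session

There is one attempt and no reset: what is moved stays moved. The work goes in short steps, Python scripts to look and compute and a tool call to move; the robot and the scene stay as the last step left them, time stands still between calls to the robot, and variables do not carry over. Pictures are saved under pics/ and viewed, at most 14 in all, crops included, and the job is handed in when it is done.

Besides the shell and the picture viewer there is one more tool, called after "Call:" in YAML: its name, and indented under it one key for each argument. jog_arm: Moves the arm, as the interface text tells. Its arguments: {"type":"object","properties":{"plan":{"type":"array"}},"required":["plan"]}

```bash
ls; mkdir -p pics; cat > h.py <<'E'
from workcell import *
import numpy as np, cv2
from scipy.spatial.transform import Rotation as R
def Tcw(name):
    p=camera_params(name)
    if 'rvec' in p:
        r=R.from_rotvec(np.ravel(p['rvec'])).as_matrix(); t=np.ravel(p['tvec'])
        return r.T, -r.T@t
    o=get_obs(); r=R.from_quat(o['eef_rot']).as_matrix(); M=np.array(p['mount'])
    return r@M[:3,:3], r@M[:3,3]+np.array(o['eef_pos'])
def cloud(name,dep,T=None):
    p=camera_params(name); A,b=T or Tcw(name)
    K=np.array([[p['fx'],0,p['cx']],[0,p['fy'],p['cy']],[0,0,1.]])
    v,u=np.mgrid[:384,:512]
    q=cv2.undistortPoints(np.stack([u,v],-1).reshape(-1,1,2).astype(np.float64),K,np.array([p['k1'],0,0,0.])).reshape(384,512,2)
    P=np.dstack([q[...,0]*dep,q[...,1]*dep,dep])
    W=P@A.T+b; W[dep<=0]=np.nan
    return W
E
cat > a.py <<'E'
from h import *
for c in ('top','side'):
    im,d=read_camera(c); cv2.imwrite(f'pics/{c}0.png',im); np.save(f'{c}0.npy',d)
    A,b=Tcw(c)
    for n in ['small','medium','large','school_box','work_case','fridge_tray','mixing_bowl','side_plate','mug','jar']:
        print(c,n,[(round(x['confidence'],2),np.round(A@np.array(x['point'])+b,3).tolist()) for x in spot_point(c,n)[:3]])
print(get_obs())
E
python3 a.py
```

```text
pics
top small [(0.9, [0.423, 0.359, 0.139]), (0.53, [0.375, -0.17, -0.0])]
top medium [(0.54, [0.417, 0.358, 0.071])]
top large [(0.69, [0.415, 0.361, 0.004]), (0.69, [0.255, 0.3, 0.0])]
top school_box [(0.68, [0.6, -0.121, -0.0])]
top work_case [(0.9, [0.583, 0.129, -0.002]), (0.21, [0.422, 0.357, 0.137])]
top fridge_tray [(0.63, [0.435, -0.371, -0.0])]
top mixing_bowl [(0.94, [0.648, -0.416, -0.002]), (0.17, [0.437, -0.369, -0.004])]
top side_plate [(0.57, [0.677, 0.403, 0.01]), (0.49, [0.423, 0.359, 0.138])]
top mug [(0.59, [0.374, -0.171, 0.002])]
top jar [(0.8, [0.364, 0.159, 0.0])]
side small [(0.78, [0.421, 0.357, 0.137]), (0.63, [0.423, 0.359, 0.007])]
side medium [(0.62, [0.421, 0.356, 0.069]), (0.41, [0.602, -0.124, -0.0])]
side large [(0.92, [0.422, 0.361, 0.005]), (0.73, [0.255, 0.296, -0.001]), (0.69, [0.674, 0.403, 0.012])]
side school_box [(0.68, [0.6, -0.121, -0.002])]
side work_case [(0.85, [0.581, 0.128, 0.0])]
side fridge_tray [(0.82, [0.441, -0.367, 0.001]), (0.64, [0.422, 0.353, 0.138])]
side mixing_bowl [(0.7, [0.655, -0.409, -0.005]), (0.21, [0.42, 0.354, 0.13
[... 214 characters left out ...]
joints': array([ 1.52116375e+00,  3.58589351e-01,  1.18936560e-02,  2.17751644e-05,
       -1.22408815e+00, -2.88073753e-01]), 'joint_velocities': array([-0.00048384, -0.00108376, -0.00105155, -0.00043085, -0.00063493,
        0.00074966]), 'joint_torque': array([ 5.15576703e-04, -5.82996333e+01,  2.93659633e+01,  6.94195300e+00,
       -6.34776534e-04,  9.80293862e-06]), 'eef_pos': array([0.22367827, 0.63684295, 0.2313103 ]), 'eef_rot': array([ 9.85778764e-01, -1.68048289e-01,  9.42503781e-06, -7.41240438e-06]), 'wrist_force': array([-0.00472828,  0.44384821, -0.64950923]), 'wrist_torque': array([-0.03062048,  0.00146066,  0.02546256]), 'grasp_force': 0.0, 'grip_width': 0.08538393146053376}
```

View pics/top0.png

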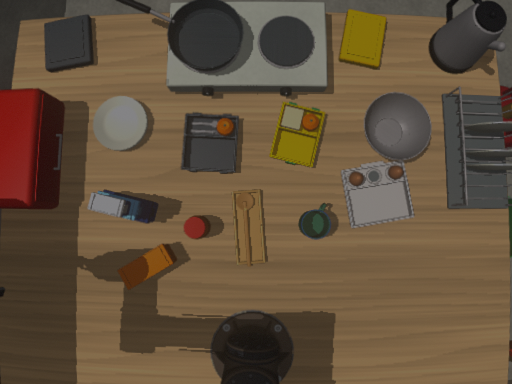

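View pics/side0.png

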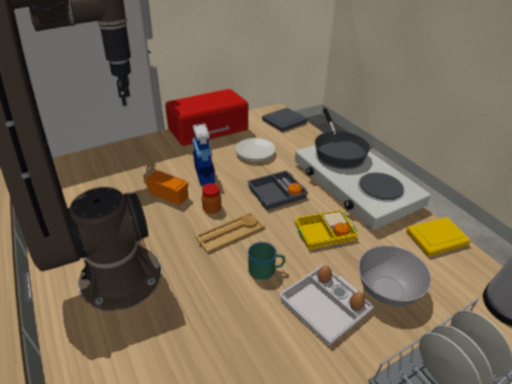

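```bash
cat > b.py <<'E'
from h import *
d=np.load('top0.npy'); W=cloud('top',d); x,y,z=W[...,0],W[...,1],W[...,2]
def rect(nm,m):
    m=m.astype(np.uint8); n,l,s,_=cv2.connectedComponentsWithStats(m)
    k=1+np.argmax(s[1:,4]); P=W[...,:2][l==k].astype(np.float32)
    (c,sz,a)=cv2.minAreaRect(P); print(nm,np.round(c,4),np.round(sz,4),round(a,1),len(P),'z',np.nanmedian(z[l==k]).round(4))
near=lambda a,b,r:(np.hypot(x-a,y-b)<r)
rect('small top',near(.42,.358,.09)&(z>.185))
rect('med',near(.42,.358,.1)&(z>.125)&(z<.145))
rect('large',near(.42,.358,.11)&(z>.05)&(z<.08))
rect('orange',near(.255,.3,.11)&(z>.04))
for nm,a,b in (('school',.6,-.121),('work',.582,.128),('fridge',.438,-.369)):
    rect(nm+' floor',near(a,b,.11)&(z>-.01)&(z<.012))
    rect(nm+' outer',near(a,b,.16)&(z>.018)&(z<.033))
E
python3 b.py
```

```text
small top [0.4202 0.3583] [0.0906 0.0452] 76.6 664 z 0.1985
med [0.4198 0.3559] [0.1179 0.0552] 76.7 305 z 0.1364
large [0.4205 0.3582] [0.1522 0.0645] 76.6 347 z 0.0704
orange [0.2534 0.2976] [0.0657 0.1541] 31.3 1278 z 0.0703
school floor [ 0.5873 -0.1176] [0.2191 0.1924] 74.5 1978 z -0.0
school outer [ 0.6369 -0.1302] [0.1319 0.1794] 75.3 1098 z 0.0287
work floor [0.5839 0.1317] [0.1458 0.0917] 86.9 1467 z 0.0034
work outer [0.6128 0.1286] [0.1623 0.1795] 87.0 764 z 0.0287
fridge floor [ 0.4345 -0.3734] [0.1062 0.1747] 9.5 2037 z 0.0027
fridge outer [ 0.4648 -0.3642] [0.1812 0.1939] 10.8 956 z 0.025
```

The top view shows the stack at px (122,205), school box (298,133), work case (210,143), fridge tray (377,192) and the orange look-alike (147,267), which I'll leave alone. The positions from the networks and from depth agree. Next I'll move above the stack.

```bash
cat > go.py <<'E'
# go.py x y z yaw_deg(container; tool x = yaw-90) [n]: rows from the measured pose to the target
from h import *
import sys
def rows(t,yaw,n=None):
    o=get_obs(); p=np.array(o['eef_pos']); r=R.from_quat(o['eef_rot'])
    g=np.radians(yaw-90); G=R.from_matrix(np.array([[np.cos(g),np.sin(g),0],[np.sin(g),-np.cos(g),0],[0,0,-1]]))
    rv=(r.inv()*G).as_rotvec(); d=np.array(t)-p
    n=n or int(max(np.ceil(np.linalg.norm(d)/.0285),np.ceil(np.degrees(np.abs(rv)).max()/4.9),1))
    print(n,'rows, wx..',np.round(np.degrees(rv)/n/5,3))
    for i in range(n):
        s=(r*R.from_rotvec(rv*i/n)).inv().apply(d/n)/.03; print(np.round(s,2).tolist())
a=[float(v) for v in sys.argv[1:]]
rows(a[:3],a[3],int(a[4]) if len(a)>4 else None)
E
python3 go.py .421 .358 .29 -13.4
```

```text
18 rows, wx.. [-0.    -0.     0.934]
[0.52, 0.37, -0.11]
[0.54, 0.32, -0.11]
[0.57, 0.28, -0.11]
[0.59, 0.23, -0.11]
[0.61, 0.18, -0.11]
[0.62, 0.13, -0.11]
[0.63, 0.08, -0.11]
[0.63, 0.03, -0.11]
[0.63, -0.02, -0.11]
[0.63, -0.07, -0.11]
[0.62, -0.12, -0.11]
[0.61, -0.17, -0.11]
[0.59, -0.22, -0.11]
[0.57, -0.27, -0.11]
[0.55, -0.32, -0.11]
[0.52, -0.36, -0.11]
[0.49, -0.4, -0.11]
[0.45, -0.44, -0.11]
```

Call:
jog_arm:
  plan:
    - {"slide":[0.52,0.37,-0.11],"rotation":[0,0,0.93],"fingers":1}
    - {"slide":[0.54,0.32,-0.11],"rotation":[0,0,0.93],"fingers":1}
    - {"slide":[0.57,0.28,-0.11],"rotation":[0,0,0.93],"fingers":1}
    - {"slide":[0.59,0.23,-0.11],"rotation":[0,0,0.93],"fingers":1}
    - {"slide":[0.61,0.18,-0.11],"rotation":[0,0,0.93],"fingers":1}
    - {"slide":[0.62,0.13,-0.11],"rotation":[0,0,0.93],"fingers":1}
    - {"slide":[0.63,0.08,-0.11],"rotation":[0,0,0.93],"fingers":1}
    - {"slide":[0.63,0.03,-0.11],"rotation":[0,0,0.93],"fingers":1}
    - {"slide":[0.63,-0.02,-0.11],"rotation":[0,0,0.93],"fingers":1}
    - {"slide":[0.63,-0.07,-0.11],"rotation":[0,0,0.93],"fingers":1}
    - {"slide":[0.62,-0.12,-0.11],"rotation":[0,0,0.93],"fingers":1}
    - {"slide":[0.61,-0.17,-0.11],"rotation":[0,0,0.93],"fingers":1}

```text
time: 2.3
eef_pos: [0.3559, 0.4502, 0.2712]
eef_rot: [0.792, -0.611, -0.0, -0.0]
wrist_force: [0.7, 0.2, -0.6]
grip_width: 0.0857
grasp_force: 0.0
```

Call:
jog_arm:
  plan:
    - {"slide":[0.59,-0.22,-0.11],"rotation":[0,0,0.93],"fingers":1}
    - {"slide":[0.57,-0.27,-0.11],"rotation":[0,0,0.93],"fingers":1}
    - {"slide":[0.55,-0.32,-0.11],"rotation":[0,0,0.93],"fingers":1}
    - {"slide":[0.52,-0.36,-0.11],"rotation":[0,0,0.93],"fingers":1}
    - {"slide":[0.49,-0.4,-0.11],"rotation":[0,0,0.93],"fingers":1}
    - {"slide":[0.45,-0.44,-0.11],"rotation":[0,0,0.93],"fingers":1}
    - {"slide":[0,0,0],"rotation":[0,0,0],"fingers":1}
    - {"slide":[0,0,0],"rotation":[0,0,0],"fingers":1}

```text
time: 3.1
eef_pos: [0.4218, 0.3582, 0.2908]
eef_rot: [-0.622, 0.783, 0.0, 0.0]
wrist_force: [-0.6, 0.3, -0.8]
grip_width: 0.0855
grasp_force: 0.0
```

```bash
cat > c.py <<'E'
# wrist.py: c.py tag x y r zlo zhi ... : rectangle of the points in that height band
from h import *
import sys
tag,a=sys.argv[1],[float(v) for v in sys.argv[2:]]
T=Tcw('wrist'); im,d=read_camera('wrist'); cv2.imwrite(f'pics/{tag}.png',im)
W=cloud('wrist',d,T); x,y,z=W[...,0],W[...,1],W[...,2]
for lo,hi in zip(a[3::2],a[4::2]):
    m=(np.hypot(x-a[0],y-a[1])<a[2])&(z>lo)&(z<hi)
    n,l,s,_=cv2.connectedComponentsWithStats(m.astype(np.uint8))
    if n<2: print('none'); continue
    k=1+np.argmax(s[1:,4]); P=W[...,:2][l==k].astype(np.float32); c,sz,an=cv2.minAreaRect(P)
    print(np.round(c,4),np.round(sz,4),round(an,1),len(P),'z',np.nanmedian(z[l==k]).round(4))
o=get_obs(); print(o['time'],np.round(o['eef_pos'],4),o['grip_width'])
E
python3 c.py w1 .421 .358 .1 .188 .21 .125 .145
```

```text
[0.4213 0.3561] [0.0891 0.0442] 76.9 6850 z 0.1992
[0.4109 0.3111] [0.0257 0.0541] 78.7 1469 z 0.1373
3.15 [0.4215 0.3585 0.2907] 0.08582824501945926
```

View pics/w1.png

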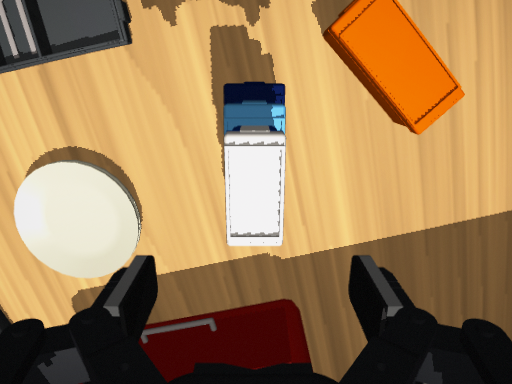

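Small's white lid sits at px (255,190), centred between the fingers. I'll descend and grip it.

Call:
jog_arm:
  plan:
    - {"slide":[0.04,0,0.83],"rotation":[0,0,0],"fingers":1}
    - {"slide":[0,0,0.83],"rotation":[0,0,0],"fingers":1}
    - {"slide":[0,0,0.83],"rotation":[0,0,0],"fingers":1}
    - {"slide":[0,0,0.83],"rotation":[0,0,0],"fingers":1}
    - {"slide":[0,0,0.83],"rotation":[0,0,0],"fingers":1}
    - {"slide":[0,0,0],"rotation":[0,0,0],"fingers":1}
    - {"slide":[0,0,0],"rotation":[0,0,0],"fingers":-1}
    - {"slide":[0,0,0],"rotation":[0,0,0],"fingers":-1}
    - {"slide":[0,0,0],"rotation":[0,0,0],"fingers":-1}
    - {"slide":[0,0,0],"rotation":[0,0,0],"fingers":-1}
    - {"slide":[0,0,0],"rotation":[0,0,0],"fingers":-1}
    - {"slide":[0,0,0],"rotation":[0,0,0],"fingers":-1}

```text
time: 4.35
eef_pos: [0.422, 0.358, 0.1678]
eef_rot: [-0.622, 0.783, 0.0, 0.001]
wrist_force: [-1.6, -0.3, 6.4]
grip_width: 0.0431
grasp_force: 61.8
```

Call:
jog_arm:
  plan:
    - {"slide":[0,0,-0.3],"rotation":[0,0,0],"fingers":-1}
    - {"slide":[0,0,-0.4],"rotation":[0,0,0],"fingers":-1}
    - {"slide":[0,0,-0.6],"rotation":[0,0,0],"fingers":-1}
    - {"slide":[0,0,-0.6],"rotation":[0,0,0],"fingers":-1}
    - {"slide":[0,0,-0.6],"rotation":[0,0,0],"fingers":-1}
    - {"slide":[0,0,0],"rotation":[0,0,0],"fingers":-1}
    - {"slide":[0,0,0],"rotation":[0,0,0],"fingers":-1}

```text
time: 5.05
eef_pos: [0.4213, 0.3571, 0.2416]
eef_rot: [-0.622, 0.783, 0.0, 0.0]
wrist_force: [-0.2, -0.3, -2.2]
grip_width: 0.0434
grasp_force: 61.2
```

```bash
python3 c.py w2 .421 .358 .1 .125 .145 .188 .3; python3 go.py .600 -.121 .22 -14.7 24
```

```text
[0.4124 0.3172] [0.0384 0.0543] 75.3 3653 z 0.1372
[0.4204 0.3504] [0.0883 0.0839] 29.3 31649 z 0.2734
5.1 [0.4211 0.3568 0.2408] 0.04294821586905651
24 rows, wx.. [ 0.    -0.     0.014]
[0.59, -0.39, 0.03]
[0.59, -0.39, 0.03]
[0.59, -0.39, 0.03]
[0.59, -0.39, 0.03]
[0.59, -0.39, 0.03]
[0.59, -0.4, 0.03]
[0.59, -0.4, 0.03]
[0.59, -0.4, 0.03]
[0.59, -0.4, 0.03]
[0.59, -0.4, 0.03]
[0.59, -0.4, 0.03]
[0.59, -0.4, 0.03]
[0.58, -0.4, 0.03]
[0.58, -0.4, 0.03]
[0.58, -0.4, 0.03]
[0.58, -0.4, 0.03]
[0.58, -0.4, 0.03]
[0.58, -0.4, 0.03]
[0.58, -0.4, 0.03]
[0.58, -0.41, 0.03]
[0.58, -0.41, 0.03]
[0.58, -0.41, 0.03]
[0.58, -0.41, 0.03]
[0.58, -0.41, 0.03]
```

View pics/w2.png

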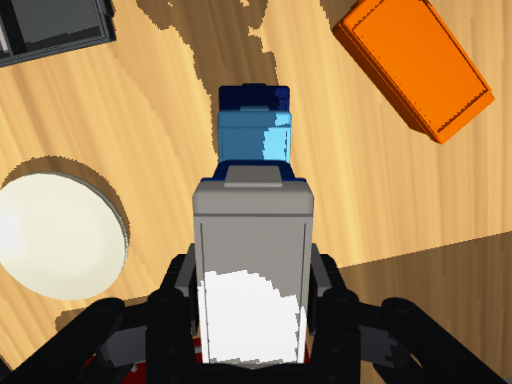

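Small is held level in the fingers, at px (255,270), and the rest of the stack has not moved. Next I'll carry it to the school box.

Call:
jog_arm:
  plan:
    - {"slide":[0.59,-0.39,0],"rotation":[0,0,0.015],"fingers":-1}
    - {"slide":[0.59,-0.39,0],"rotation":[0,0,0.015],"fingers":-1}
    - {"slide":[0.59,-0.39,0],"rotation":[0,0,0.015],"fingers":-1}
    - {"slide":[0.59,-0.39,0],"rotation":[0,0,0.015],"fingers":-1}
    - {"slide":[0.59,-0.39,0],"rotation":[0,0,0.015],"fingers":-1}
    - {"slide":[0.59,-0.4,0],"rotation":[0,0,0.015],"fingers":-1}
    - {"slide":[0.59,-0.4,0.03],"rotation":[0,0,0.015],"fingers":-1}
    - {"slide":[0.59,-0.4,0.03],"rotation":[0,0,0.015],"fingers":-1}
    - {"slide":[0.59,-0.4,0.03],"rotation":[0,0,0.015],"fingers":-1}
    - {"slide":[0.59,-0.4,0.03],"rotation":[0,0,0.015],"fingers":-1}
    - {"slide":[0.59,-0.4,0.03],"rotation":[0,0,0.015],"fingers":-1}
    - {"slide":[0.59,-0.4,0.03],"rotation":[0,0,0.015],"fingers":-1}

```text
time: 6.3
eef_pos: [0.5102, 0.1163, 0.2347]
eef_rot: [-0.616, 0.788, 0.0, -0.001]
wrist_force: [0.4, 0.5, -1.4]
grip_width: 0.0432
grasp_force: 61.2
```

Call:
jog_arm:
  plan:
    - {"slide":[0.58,-0.4,0.05],"rotation":[0,0,0.015],"fingers":-1}
    - {"slide":[0.58,-0.4,0.05],"rotation":[0,0,0.015],"fingers":-1}
    - {"slide":[0.58,-0.4,0.05],"rotation":[0,0,0.015],"fingers":-1}
    - {"slide":[0.58,-0.4,0.05],"rotation":[0,0,0.015],"fingers":-1}
    - {"slide":[0.58,-0.4,0.05],"rotation":[0,0,0.015],"fingers":-1}
    - {"slide":[0.58,-0.4,0.05],"rotation":[0,0,0.015],"fingers":-1}
    - {"slide":[0.58,-0.4,0.05],"rotation":[0,0,0.015],"fingers":-1}
    - {"slide":[0.58,-0.41,0.05],"rotation":[0,0,0.015],"fingers":-1}
    - {"slide":[0.58,-0.41,0.05],"rotation":[0,0,0.015],"fingers":-1}
    - {"slide":[0.58,-0.41,0.05],"rotation":[0,0,0.015],"fingers":-1}
    - {"slide":[0.58,-0.41,0.05],"rotation":[0,0,0.015],"fingers":-1}
    - {"slide":[0.58,-0.41,0.05],"rotation":[0,0,0.015],"fingers":-1}

```text
time: 7.5
eef_pos: [0.5992, -0.1218, 0.2164]
eef_rot: [-0.61, 0.793, 0.001, -0.001]
wrist_force: [0.4, 0.4, -2.0]
grip_width: 0.0431
grasp_force: 61.2
```

```bash
cat > e.py <<'E'
# school compartment from the first top picture: yellow pixels, and the same for the other boxes' rims
from h import *
im=cv2.imread('pics/top0.png'); W=cloud('top',np.load('top0.npy')); x,y,z=W[...,0],W[...,1],W[...,2]
h=cv2.cvtColor(im,cv2.COLOR_BGR2HSV)
m=(h[...,0]>22)&(h[...,0]<34)&(h[...,1]>200)&(h[...,2]>80)&(np.hypot(x-.6,y+.12)<.15)
for lo,hi in ((-.01,.012),(.02,.034)):
    P=W[...,:2][m&(z>lo)&(z<hi)].astype(np.float32); c,s,a=cv2.minAreaRect(P); print(np.round(c,4),np.round(s,4),round(a,1),len(P))
    w=np.radians(-14.7); X=np.c_[P@[np.cos(w),np.sin(w)],P@[-np.sin(w),np.cos(w)]]; C=np.array([.6,-.121])
    print(np.round(np.percentile(X,[1,99],0)-[C@[np.cos(w),np.sin(w)],C@[-np.sin(w),np.cos(w)]],3).tolist())
E
python3 e.py; python3 c.py w3 .6 -.121 .2 .02 .033; python3 go.py .600 -.121 .1 -14.7
```

```text
[ 0.6398 -0.1313] [0.1181 0.1532] 75.7 1031
[[-0.034, -0.058], [0.116, 0.058]]
[ 0.6372 -0.1307] [0.1298 0.1713] 76.2 478
[[-0.047, -0.065], [0.122, 0.065]]
[ 0.6396 -0.1314] [0.1311 0.1794] 75.9 7322 z 0.0301
7.55 [ 0.5999 -0.124   0.2159] 0.04312661101582784
5 rows, wx.. [ 0.006 -0.004 -0.009]
[-0.02, 0.0, 0.77]
[-0.02, 0.0, 0.77]
[-0.02, 0.0, 0.77]
[-0.02, 0.0, 0.77]
[-0.02, 0.0, 0.77]
```

View pics/w3.png

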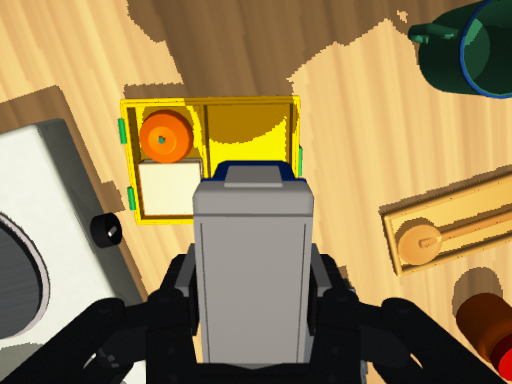

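The wrist picture shows the empty compartment at px (250,140) just ahead of the held container. Depth puts its centre at about (0.601, -0.122), right below the tool, so I'll lower.

Call:
jog_arm:
  plan:
    - {"slide":[-0.05,0,0.92],"rotation":[0,0,0],"fingers":-1}
    - {"slide":[0,0,0.92],"rotation":[0,0,0],"fingers":-1}
    - {"slide":[0,0,0.92],"rotation":[0,0,0],"fingers":-1}
    - {"slide":[0,0,0.92],"rotation":[0,0,0],"fingers":-1}
    - {"slide":[0,0,0.92],"rotation":[0,0,0],"fingers":-1}
    - {"slide":[0,0,0.92],"rotation":[0,0,0],"fingers":-1}
    - {"slide":[0,0,0],"rotation":[0,0,0],"fingers":-1}
    - {"slide":[0,0,0],"rotation":[0,0,0],"fingers":-1}
    - {"slide":[0,0,0],"rotation":[0,0,0],"fingers":-1}

```text
time: 8.45
eef_pos: [0.601, -0.1195, 0.0535]
eef_rot: [-0.61, 0.792, -0.001, 0.001]
wrist_force: [0.6, 0.7, -0.1]
grip_width: 0.0431
grasp_force: 61.3
```

Call:
jog_arm:
  plan:
    - {"slide":[0,0,0.2],"rotation":[0,0,0],"fingers":-1}
    - {"slide":[0,0,0.2],"rotation":[0,0,0],"fingers":-1}
    - {"slide":[0,0,0.07],"rotation":[0,0,0],"fingers":-1}
    - {"slide":[0,0,0.05],"rotation":[0,0,0],"fingers":-1}
    - {"slide":[0,0,0],"rotation":[0,0,0],"fingers":-1}
    - {"slide":[0,0,0],"rotation":[0,0,0],"fingers":-1}

```text
time: 9.05
eef_pos: [0.6001, -0.1195, 0.0367]
eef_rot: [-0.61, 0.793, -0.0, 0.0]
wrist_force: [-0.3, -0.7, -1.7]
grip_width: 0.0432
grasp_force: 61.3
```

Call:
jog_arm:
  plan:
    - {"slide":[0,0,0.04],"rotation":[0,0,0],"fingers":-1}
    - {"slide":[0,0,0],"rotation":[0,0,0],"fingers":-1}
    - {"slide":[0,0,0.03],"rotation":[0,0,0],"fingers":-1}
    - {"slide":[0,0,0],"rotation":[0,0,0],"fingers":-1}

```text
time: 9.45
eef_pos: [0.6001, -0.1196, 0.0349]
eef_rot: [-0.61, 0.793, -0.0, 0.0]
wrist_force: [-0.9, -0.1, 2.6]
grip_width: 0.0432
grasp_force: 61.7
```

Call:
jog_arm:
  plan:
    - {"slide":[0,0,0.02],"rotation":[0,0,0],"fingers":-1}
    - {"slide":[0,0,0],"rotation":[0,0,0],"fingers":-1}
    - {"slide":[0,0,0],"rotation":[0,0,0],"fingers":0.36}
    - {"slide":[0,0,0],"rotation":[0,0,0],"fingers":0.36}
    - {"slide":[0,0,0],"rotation":[0,0,0],"fingers":0.36}
    - {"slide":[0,0,0],"rotation":[0,0,0],"fingers":0.36}
    - {"slide":[0,0,0],"rotation":[0,0,0],"fingers":0.36}

```text
time: 10.15
eef_pos: [0.6, -0.1195, 0.0338]
eef_rot: [-0.61, 0.793, 0.0, -0.0]
wrist_force: [0.3, -0.5, -0.2]
grip_width: 0.0582
grasp_force: 0.0
```

Released with no load on the fingers. I'll rise and check.

Call:
jog_arm:
  plan:
    - {"slide":[0,0,-0.5],"rotation":[0,0,0],"fingers":0.36}
    - {"slide":[0,0,-0.9],"rotation":[0,0,0],"fingers":0.36}
    - {"slide":[0,0,-1],"rotation":[0,0,0],"fingers":1}
    - {"slide":[0,0,-1],"rotation":[0,0,0],"fingers":1}
    - {"slide":[0,0,-1],"rotation":[0,0,0],"fingers":1}
    - {"slide":[0,0,-1],"rotation":[0,0,0],"fingers":1}
    - {"slide":[0,0,-1],"rotation":[0,0,0],"fingers":1}
    - {"slide":[0,0,-0.3],"rotation":[0,0,0],"fingers":1}
    - {"slide":[0,0,0],"rotation":[0,0,0],"fingers":1}

```text
time: 11.05
eef_pos: [0.6008, -0.1195, 0.2365]
eef_rot: [-0.61, 0.793, -0.001, 0.001]
wrist_force: [-0.3, -0.2, -0.6]
grip_width: 0.0853
grasp_force: 0.0
```

```bash
python3 c.py w4 .6 -.121 .1 .055 .075 .02 .034; python3 go.py .421 .357 .235 -13.4 24|sed -n '1p;2p;13p;25p'
```

```text
[ 0.6005 -0.1219] [0.089  0.0441] 74.9 4157 z 0.0663
[ 0.6246 -0.1277] [0.1309 0.149 ] 76.0 5468 z 0.03
11.1 [ 0.6    -0.1194  0.2348] 0.08605645960506904
24 rows, wx.. [-0.     0.    -0.012]
[-0.58, 0.41, -0.0]
[-0.58, 0.4, -0.0]
[-0.59, 0.4, -0.0]
```

View pics/w4.png

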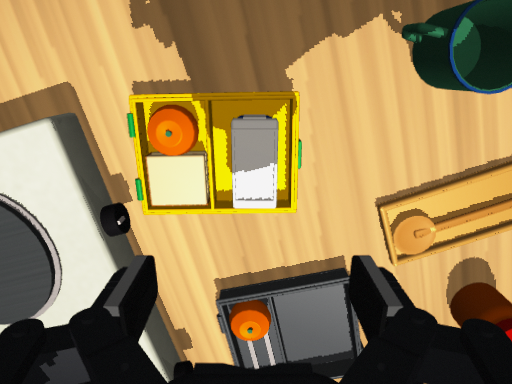

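Small stands flat in its compartment at px (255,160), with its top at z = 0.066. Back to the stack.

Call:
jog_arm:
  plan:
    - {"slide":[-0.58,0.41,0],"rotation":[0,0,-0.012],"fingers":1}
    - {"slide":[-0.58,0.41,0],"rotation":[0,0,-0.012],"fingers":1}
    - {"slide":[-0.58,0.41,0],"rotation":[0,0,-0.012],"fingers":1}
    - {"slide":[-0.58,0.41,0],"rotation":[0,0,-0.012],"fingers":1}
    - {"slide":[-0.58,0.4,0],"rotation":[0,0,-0.012],"fingers":1}
    - {"slide":[-0.58,0.4,0],"rotation":[0,0,-0.012],"fingers":1}
    - {"slide":[-0.58,0.4,0],"rotation":[0,0,-0.012],"fingers":1}
    - {"slide":[-0.58,0.4,0],"rotation":[0,0,-0.012],"fingers":1}
    - {"slide":[-0.58,0.4,0],"rotation":[0,0,-0.012],"fingers":1}
    - {"slide":[-0.58,0.4,0],"rotation":[0,0,-0.012],"fingers":1}
    - {"slide":[-0.58,0.4,0],"rotation":[0,0,-0.012],"fingers":1}
    - {"slide":[-0.58,0.4,0],"rotation":[0,0,-0.012],"fingers":1}

```text
time: 12.3
eef_pos: [0.5106, 0.1194, 0.233]
eef_rot: [-0.615, 0.789, 0.0, -0.002]
wrist_force: [0.2, -0.0, 0.9]
grip_width: 0.0855
grasp_force: 0.0
```

Call:
jog_arm:
  plan:
    - {"slide":[-0.59,0.4,0],"rotation":[0,0,-0.012],"fingers":1}
    - {"slide":[-0.59,0.4,0],"rotation":[0,0,-0.012],"fingers":1}
    - {"slide":[-0.59,0.4,0],"rotation":[0,0,-0.012],"fingers":1}
    - {"slide":[-0.59,0.4,0],"rotation":[0,0,-0.012],"fingers":1}
    - {"slide":[-0.59,0.4,0],"rotation":[0,0,-0.012],"fingers":1}
    - {"slide":[-0.59,0.4,0],"rotation":[0,0,-0.012],"fingers":1}
    - {"slide":[-0.59,0.4,0],"rotation":[0,0,-0.012],"fingers":1}
    - {"slide":[-0.59,0.4,0],"rotation":[0,0,-0.012],"fingers":1}
    - {"slide":[-0.59,0.4,0],"rotation":[0,0,-0.012],"fingers":1}
    - {"slide":[-0.59,0.4,0],"rotation":[0,0,-0.012],"fingers":1}
    - {"slide":[-0.59,0.4,0],"rotation":[0,0,-0.012],"fingers":1}
    - {"slide":[0,0,0],"rotation":[0,0,0],"fingers":1}

```text
time: 13.5
eef_pos: [0.4291, 0.3409, 0.2328]
eef_rot: [-0.62, 0.785, -0.0, -0.001]
wrist_force: [-0.4, -0.1, -0.5]
grip_width: 0.0857
grasp_force: 0.0
```

```bash
python3 c.py w5 .421 .357 .1 .125 .145 .06 .075; python3 go.py .421 .357 .104 -13.4 6
```

```text
[0.4214 0.3562] [0.1192 0.0542] 77.0 10354 z 0.1373
[0.4108 0.3081] [0.0519 0.0654] 79.3 1715 z 0.0713
13.55 [0.4293 0.3399 0.2329] 0.08547339001201538
6 rows, wx.. [ 0.003 -0.005  0.   ]
[-0.08, 0.07, 0.72]
[-0.08, 0.07, 0.72]
[-0.08, 0.07, 0.72]
[-0.08, 0.07, 0.72]
[-0.08, 0.07, 0.72]
[-0.08, 0.07, 0.72]
```

Call:
jog_arm:
  plan:
    - {"slide":[-0.48,0.41,0],"rotation":[0,0,0],"fingers":1}
    - {"slide":[0,0,0.72],"rotation":[0,0,0],"fingers":1}
    - {"slide":[0,0,0.72],"rotation":[0,0,0],"fingers":1}
    - {"slide":[0,0,0],"rotation":[0,0,0],"fingers":1}
    - {"slide":[0,0,0],"rotation":[0,0,0],"fingers":1}

```text
time: 14.05
eef_pos: [0.4218, 0.3557, 0.1913]
eef_rot: [-0.619, 0.785, -0.0, -0.001]
wrist_force: [1.1, -0.2, -0.2]
grip_width: 0.0847
grasp_force: 0.0
```

Call:
jog_arm:
  plan:
    - {"slide":[0,0,0.73],"rotation":[0,0,0],"fingers":1}
    - {"slide":[0,0,0.73],"rotation":[0,0,0],"fingers":1}
    - {"slide":[0,0,0.73],"rotation":[0,0,0],"fingers":1}
    - {"slide":[0,0,0.73],"rotation":[0,0,0],"fingers":1}
    - {"slide":[0,0,0],"rotation":[0,0,0],"fingers":1}
    - {"slide":[0,0,0],"rotation":[0,0,0],"fingers":-1}
    - {"slide":[0,0,0],"rotation":[0,0,0],"fingers":-1}
    - {"slide":[0,0,0],"rotation":[0,0,0],"fingers":-1}
    - {"slide":[0,0,0],"rotation":[0,0,0],"fingers":-1}
    - {"slide":[0,0,0],"rotation":[0,0,0],"fingers":-1}

```text
time: 15.05
eef_pos: [0.4223, 0.3574, 0.106]
eef_rot: [-0.619, 0.785, 0.0, 0.001]
wrist_force: [-1.6, -0.6, 5.9]
grip_width: 0.0531
grasp_force: 64.6
```

Call:
jog_arm:
  plan:
    - {"slide":[0,0,-0.2],"rotation":[0,0,0],"fingers":-1}
    - {"slide":[0,0,-0.4],"rotation":[0,0,0],"fingers":-1}
    - {"slide":[0,0,-0.6],"rotation":[0,0,0],"fingers":-1}
    - {"slide":[0,0,-0.6],"rotation":[0,0,0],"fingers":-1}
    - {"slide":[0,0,-0.6],"rotation":[0,0,0],"fingers":-1}
    - {"slide":[0,0,-0.3],"rotation":[0,0,0],"fingers":-1}
    - {"slide":[0,0,0],"rotation":[0,0,0],"fingers":-1}
    - {"slide":[0,0,0],"rotation":[0,0,0],"fingers":-1}

```text
time: 15.85
eef_pos: [0.4213, 0.3562, 0.1847]
eef_rot: [-0.619, 0.785, 0.0, -0.0]
wrist_force: [-0.5, 0.4, -3.3]
grip_width: 0.053
grasp_force: 63.6
```

```bash
python3 c.py w6 .421 .357 .1 .06 .075; python3 go.py .583 .130 .18 -3.1 12
```

```text
[0.4078 0.2982] [0.0312 0.0643] 77.1 3445 z 0.0713
15.9 [0.4212 0.3561 0.1843] 0.05293262566819257
12 rows, wx.. [ 0.001 -0.001 -0.173]
[0.51, -0.58, 0.01]
[0.51, -0.58, 0.01]
[0.52, -0.57, 0.01]
[0.53, -0.56, 0.01]
[0.54, -0.55, 0.01]
[0.55, -0.54, 0.01]
[0.56, -0.54, 0.01]
[0.56, -0.53, 0.01]
[0.57, -0.52, 0.01]
[0.58, -0.51, 0.01]
[0.59, -0.5, 0.01]
[0.6, -0.49, 0.01]
```

View pics/w6.png

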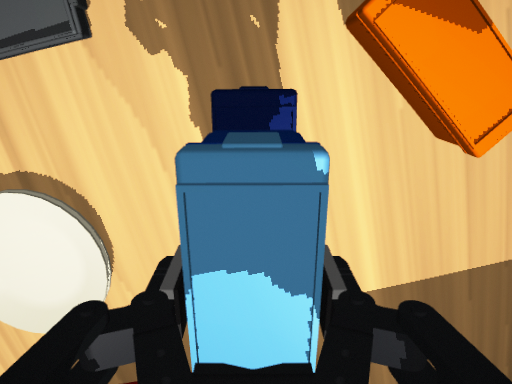

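Medium is held level, filling px (180–325, 140–370), and large has stayed in place. Carry it to the work case.

Call:
jog_arm:
  plan:
    - {"slide":[0.51,-0.58,0],"rotation":[0,0,-0.17],"fingers":-1}
    - {"slide":[0.51,-0.58,0],"rotation":[0,0,-0.17],"fingers":-1}
    - {"slide":[0.52,-0.57,0],"rotation":[0,0,-0.17],"fingers":-1}
    - {"slide":[0.53,-0.56,0],"rotation":[0,0,-0.17],"fingers":-1}
    - {"slide":[0.54,-0.55,0],"rotation":[0,0,-0.17],"fingers":-1}
    - {"slide":[0.55,-0.54,0],"rotation":[0,0,-0.17],"fingers":-1}
    - {"slide":[0.56,-0.54,0],"rotation":[0,0,-0.17],"fingers":-1}
    - {"slide":[0.56,-0.53,0],"rotation":[0,0,-0.17],"fingers":-1}
    - {"slide":[0.57,-0.52,0],"rotation":[0,0,-0.17],"fingers":-1}
    - {"slide":[0.58,-0.51,0],"rotation":[0,0,-0.17],"fingers":-1}
    - {"slide":[0.59,-0.5,0],"rotation":[0,0,-0.17],"fingers":-1}
    - {"slide":[0.6,-0.49,0],"rotation":[0,0,-0.17],"fingers":-1}

```text
time: 17.1
eef_pos: [0.5832, 0.1292, 0.1837]
eef_rot: [-0.687, 0.727, 0.0, -0.001]
wrist_force: [-0.0, -0.4, -3.1]
grip_width: 0.0532
grasp_force: 63.7
```

Call:
jog_arm:
  plan:
    - {"slide":[0,0,0],"rotation":[0,0,0],"fingers":-1}
    - {"slide":[0,0,0],"rotation":[0,0,0],"fingers":-1}

```text
time: 17.3
eef_pos: [0.5829, 0.1296, 0.1838]
eef_rot: [-0.686, 0.728, 0.0, -0.001]
wrist_force: [-0.1, -0.6, -3.8]
grip_width: 0.0532
grasp_force: 64.0
```

```bash
python3 c.py w7 .6 .13 .16 .02 .034; python3 go.py .583 .130 .055 -3.1 5
```

```text
[0.6131 0.1265] [0.1613 0.1779] 87.0 5197 z 0.0301
17.35 [0.5828 0.1301 0.1841] 0.0532104723668771
5 rows, wx.. [ 0.004 -0.002 -0.009]
[0.0, -0.0, 0.86]
[0.0, -0.0, 0.86]
[0.0, -0.0, 0.86]
[0.0, -0.0, 0.86]
[0.0, -0.0, 0.86]
```

View pics/w7.png

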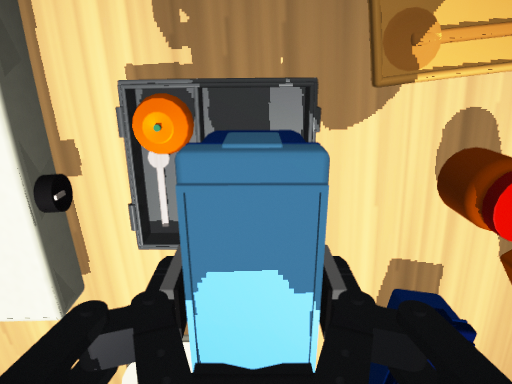

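The case's outer centre is (0.613, 0.127), which puts the compartment centre at about (0.582, 0.128). It is visible at px (255,110) ahead of the block, and I am over it. Lower.

Call:
jog_arm:
  plan:
    - {"slide":[0.05,0,0.86],"rotation":[0,0,0],"fingers":-1}
    - {"slide":[0,0,0.86],"rotation":[0,0,0],"fingers":-1}
    - {"slide":[0,0,0.86],"rotation":[0,0,0],"fingers":-1}
    - {"slide":[0,0,0.86],"rotation":[0,0,0],"fingers":-1}
    - {"slide":[0,0,0.86],"rotation":[0,0,0],"fingers":-1}
    - {"slide":[0,0,0.15],"rotation":[0,0,0],"fingers":-1}
    - {"slide":[0,0,0.1],"rotation":[0,0,0],"fingers":-1}
    - {"slide":[0,0,0],"rotation":[0,0,0],"fingers":-1}
    - {"slide":[0,0,0],"rotation":[0,0,0],"fingers":-1}

```text
time: 18.25
eef_pos: [0.584, 0.1293, 0.05]
eef_rot: [-0.687, 0.727, -0.0, 0.001]
wrist_force: [-0.5, -0.8, -3.0]
grip_width: 0.0533
grasp_force: 64.0
```

Call:
jog_arm:
  plan:
    - {"slide":[0,0,0.15],"rotation":[0,0,0],"fingers":-1}
    - {"slide":[0,0,0.1],"rotation":[0,0,0],"fingers":-1}
    - {"slide":[0,0,0.06],"rotation":[0,0,0],"fingers":-1}
    - {"slide":[0,0,0.03],"rotation":[0,0,0],"fingers":-1}
    - {"slide":[0,0,0.02],"rotation":[0,0,0],"fingers":-1}
    - {"slide":[0,0,0],"rotation":[0,0,0],"fingers":-1}
    - {"slide":[0,0,0],"rotation":[0,0,0],"fingers":-1}

```text
time: 18.95
eef_pos: [0.5831, 0.1286, 0.0391]
eef_rot: [-0.687, 0.727, -0.0, 0.0]
wrist_force: [-5.9, -0.7, 10.4]
grip_width: 0.053
grasp_force: 65.5
```

Standing on the floor. Release.

Call:
jog_arm:
  plan:
    - {"slide":[0,0,0],"rotation":[0,0,0],"fingers":0.55}
    - {"slide":[0,0,0],"rotation":[0,0,0],"fingers":0.55}
    - {"slide":[0,0,0],"rotation":[0,0,0],"fingers":0.55}
    - {"slide":[0,0,0],"rotation":[0,0,0],"fingers":0.55}
    - {"slide":[0,0,-0.5],"rotation":[0,0,0],"fingers":0.55}
    - {"slide":[0,0,-0.9],"rotation":[0,0,0],"fingers":0.55}
    - {"slide":[0,0,-1],"rotation":[0,0,0],"fingers":1}
    - {"slide":[0,0,-1],"rotation":[0,0,0],"fingers":1}
    - {"slide":[0,0,-1],"rotation":[0,0,0],"fingers":1}
    - {"slide":[0,0,-0.5],"rotation":[0,0,0],"fingers":1}
    - {"slide":[0,0,0],"rotation":[0,0,0],"fingers":1}

```text
time: 20.05
eef_pos: [0.5846, 0.1293, 0.1877]
eef_rot: [-0.687, 0.727, -0.001, 0.002]
wrist_force: [-1.1, -0.0, -0.3]
grip_width: 0.0853
grasp_force: 0.0
```

```bash
python3 c.py w8 .583 .13 .1 .055 .08; python3 go.py .421 .3565 .18 -13.4 12
```

```text
[0.5836 0.1273] [0.1185 0.0542] 87.3 9347 z 0.0703
20.1 [0.5837 0.1291 0.1859] 0.08558549617195131
12 rows, wx.. [-0.002  0.001  0.169]
[-0.6, 0.49, 0.02]
[-0.6, 0.5, 0.02]
[-0.59, 0.5, 0.02]
[-0.58, 0.51, 0.02]
[-0.58, 0.52, 0.02]
[-0.57, 0.53, 0.02]
[-0.56, 0.54, 0.02]
[-0.55, 0.55, 0.02]
[-0.54, 0.56, 0.02]
[-0.54, 0.56, 0.02]
[-0.53, 0.57, 0.02]
[-0.52, 0.58, 0.02]
```

View pics/w8.png

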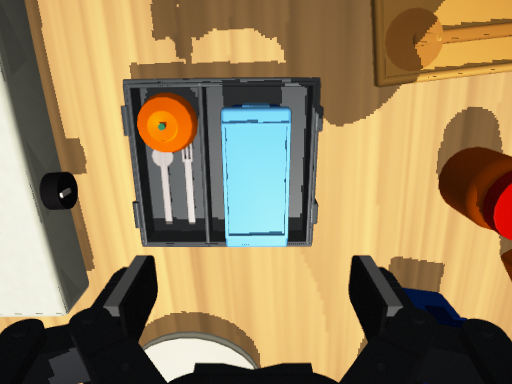

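Medium stands flat in the work case at px (257,175), with its top at z = 0.070. Now for large.

Call:
jog_arm:
  plan:
    - {"slide":[-0.6,0.49,0],"rotation":[0,0,0.17],"fingers":1}
    - {"slide":[-0.6,0.5,0],"rotation":[0,0,0.17],"fingers":1}
    - {"slide":[-0.59,0.5,0],"rotation":[0,0,0.17],"fingers":1}
    - {"slide":[-0.58,0.51,0],"rotation":[0,0,0.17],"fingers":1}
    - {"slide":[-0.58,0.52,0],"rotation":[0,0,0.17],"fingers":1}
    - {"slide":[-0.57,0.53,0],"rotation":[0,0,0.17],"fingers":1}
    - {"slide":[-0.56,0.54,0],"rotation":[0,0,0.17],"fingers":1}
    - {"slide":[-0.55,0.55,0],"rotation":[0,0,0.17],"fingers":1}
    - {"slide":[-0.54,0.56,0],"rotation":[0,0,0.17],"fingers":1}
    - {"slide":[-0.54,0.56,0],"rotation":[0,0,0.17],"fingers":1}
    - {"slide":[-0.53,0.57,0],"rotation":[0,0,0.17],"fingers":1}
    - {"slide":[-0.52,0.58,0],"rotation":[0,0,0.17],"fingers":1}

```text
time: 21.3
eef_pos: [0.4196, 0.3567, 0.1834]
eef_rot: [-0.619, 0.785, -0.0, -0.001]
wrist_force: [0.6, 0.4, -0.2]
grip_width: 0.0852
grasp_force: 0.0
```

Call:
jog_arm:
  plan:
    - {"slide":[0,0,0],"rotation":[0,0,0],"fingers":1}
    - {"slide":[0,0,0],"rotation":[0,0,0],"fingers":1}

```text
time: 21.5
eef_pos: [0.4201, 0.3563, 0.1837]
eef_rot: [-0.62, 0.785, -0.0, -0.001]
wrist_force: [1.1, -0.1, 0.4]
grip_width: 0.0851
grasp_force: 0.0
```

```bash
python3 c.py w9 .421 .357 .11 .06 .078; python3 go.py .421 .3565 .1 -13.4 5
```

```text
[0.4215 0.3565] [0.1501 0.0644] 76.9 14398 z 0.0713
21.55 [0.4204 0.356  0.1839] 0.0855353068863132
5 rows, wx.. [ 0.001 -0.004 -0.002]
[-0.01, -0.0, 0.56]
[-0.01, -0.0, 0.56]
[-0.0, -0.0, 0.56]
[-0.0, -0.0, 0.56]
[-0.0, -0.0, 0.56]
```

Call:
jog_arm:
  plan:
    - {"slide":[0,-0.03,0.81],"rotation":[0,0,0],"fingers":1}
    - {"slide":[0,0,0.81],"rotation":[0,0,0],"fingers":1}
    - {"slide":[0,0,0.81],"rotation":[0,0,0],"fingers":1}
    - {"slide":[0,0,0.81],"rotation":[0,0,0],"fingers":1}
    - {"slide":[0,0,0.81],"rotation":[0,0,0],"fingers":1}
    - {"slide":[0,0,0.81],"rotation":[0,0,0],"fingers":1}
    - {"slide":[0,0,0],"rotation":[0,0,0],"fingers":1}
    - {"slide":[0,0,0],"rotation":[0,0,0],"fingers":-1}
    - {"slide":[0,0,0],"rotation":[0,0,0],"fingers":-1}
    - {"slide":[0,0,0],"rotation":[0,0,0],"fingers":-1}
    - {"slide":[0,0,0],"rotation":[0,0,0],"fingers":-1}

```text
time: 22.65
eef_pos: [0.422, 0.3568, 0.0403]
eef_rot: [-0.619, 0.785, 0.0, 0.001]
wrist_force: [0.5, -1.5, 5.6]
grip_width: 0.0635
grasp_force: 68.0
```

Call:
jog_arm:
  plan:
    - {"slide":[0,0,-0.2],"rotation":[0,0,0],"fingers":-1}
    - {"slide":[0,0,-0.4],"rotation":[0,0,0],"fingers":-1}
    - {"slide":[0,0,-0.7],"rotation":[0,0,0],"fingers":-1}
    - {"slide":[0,0,-0.8],"rotation":[0,0,0],"fingers":-1}
    - {"slide":[0,0,-0.8],"rotation":[0,0,0],"fingers":-1}
    - {"slide":[0,0,-0.8],"rotation":[0,0,0],"fingers":-1}
    - {"slide":[0,0,-0.8],"rotation":[0,0,0],"fingers":-1}
    - {"slide":[0,0,-0.5],"rotation":[0,0,0],"fingers":-1}
    - {"slide":[0,0,0],"rotation":[0,0,0],"fingers":-1}
    - {"slide":[0,0,0],"rotation":[0,0,0],"fingers":-1}

```text
time: 23.65
eef_pos: [0.4211, 0.3561, 0.189]
eef_rot: [-0.619, 0.785, 0.0, 0.0]
wrist_force: [-0.1, -1.0, -4.2]
grip_width: 0.0627
grasp_force: 67.1
```

```bash
python3 c.py w10 .421 .358 .11 .06 .078; python3 go.py .437 -.370 .187 10 30
```

```text
none
23.7 [0.4209 0.3558 0.1883] 0.06303154238760209
30 rows, wx.. [ 0.    -0.    -0.157]
[0.78, -0.21, 0.0]
[0.78, -0.19, 0.0]
[0.79, -0.18, 0.0]
[0.79, -0.17, 0.0]
[0.79, -0.16, 0.0]
[0.79, -0.15, 0.0]
[0.79, -0.14, 0.0]
[0.8, -0.13, 0.0]
[0.8, -0.12, 0.0]
[0.8, -0.11, 0.0]
[0.8, -0.1, 0.0]
[0.8, -0.09, 0.0]
[0.8, -0.08, 0.0]
[0.8, -0.06, 0.0]
[0.8, -0.05, 0.0]
[0.81, -0.04, 0.0]
[0.81, -0.03, 0.0]
[0.81, -0.02, 0.0]
[0.81, -0.01, 0.0]
[0.81, 0.0, 0.0]
[0.81, 0.01, 0.0]
[0.81, 0.02, 0.0]
[0.81, 0.03, 0.0]
[0.81, 0.05, 0.0]
[0.8, 0.06, 0.0]
[0.8, 0.07, 0.0]
[0.8, 0.08, 0.0]
[0.8, 0.09, 0.0]
[0.8, 0.1, 0.0]
[0.8, 0.11, 0.0]
```

View pics/w10.png

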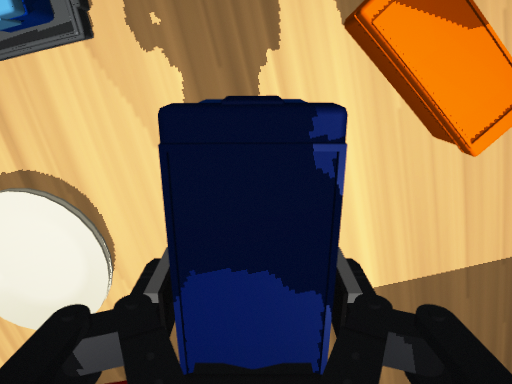

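Large is held level, px (160–345, 100–370). I'll carry it over to the fridge tray, with its underside at about 0.148 m, above the jar and mug.

Call:
jog_arm:
  plan:
    - {"slide":[0.78,-0.21,0],"rotation":[0,0,-0.157],"fingers":-1}
    - {"slide":[0.78,-0.19,0],"rotation":[0,0,-0.157],"fingers":-1}
    - {"slide":[0.79,-0.18,0],"rotation":[0,0,-0.157],"fingers":-1}
    - {"slide":[0.79,-0.17,0],"rotation":[0,0,-0.157],"fingers":-1}
    - {"slide":[0.79,-0.16,0],"rotation":[0,0,-0.157],"fingers":-1}
    - {"slide":[0.79,-0.15,0],"rotation":[0,0,-0.157],"fingers":-1}
    - {"slide":[0.79,-0.14,0],"rotation":[0,0,-0.157],"fingers":-1}
    - {"slide":[0.8,-0.13,0],"rotation":[0,0,-0.157],"fingers":-1}
    - {"slide":[0.8,-0.12,0],"rotation":[0,0,-0.157],"fingers":-1}
    - {"slide":[0.8,-0.11,0],"rotation":[0,0,-0.157],"fingers":-1}
    - {"slide":[0.8,-0.1,0],"rotation":[0,0,-0.157],"fingers":-1}
    - {"slide":[0.8,-0.09,0],"rotation":[0,0,-0.157],"fingers":-1}

```text
time: 24.9
eef_pos: [0.4271, 0.0646, 0.1879]
eef_rot: [-0.682, 0.731, 0.0, -0.001]
wrist_force: [-0.5, 0.8, -3.6]
grip_width: 0.0627
grasp_force: 66.9
```

Call:
jog_arm:
  plan:
    - {"slide":[0.8,-0.08,0],"rotation":[0,0,-0.157],"fingers":-1}
    - {"slide":[0.8,-0.06,0],"rotation":[0,0,-0.157],"fingers":-1}
    - {"slide":[0.8,-0.05,0],"rotation":[0,0,-0.157],"fingers":-1}
    - {"slide":[0.81,-0.04,0],"rotation":[0,0,-0.157],"fingers":-1}
    - {"slide":[0.81,-0.03,0],"rotation":[0,0,-0.157],"fingers":-1}
    - {"slide":[0.81,-0.02,0],"rotation":[0,0,-0.157],"fingers":-1}
    - {"slide":[0.81,-0.01,0],"rotation":[0,0,-0.157],"fingers":-1}
    - {"slide":[0.81,0,0],"rotation":[0,0,-0.157],"fingers":-1}
    - {"slide":[0.81,0.01,0],"rotation":[0,0,-0.157],"fingers":-1}

```text
time: 25.8
eef_pos: [0.432, -0.153, 0.1878]
eef_rot: [0.726, -0.688, -0.001, 0.001]
wrist_force: [1.0, 0.3, -3.6]
grip_width: 0.0631
grasp_force: 66.9
```

Call:
jog_arm:
  plan:
    - {"slide":[0.81,0.02,0],"rotation":[0,0,-0.157],"fingers":-1}
    - {"slide":[0.81,0.03,0],"rotation":[0,0,-0.157],"fingers":-1}
    - {"slide":[0.81,0.05,0],"rotation":[0,0,-0.157],"fingers":-1}
    - {"slide":[0.8,0.06,0],"rotation":[0,0,-0.157],"fingers":-1}
    - {"slide":[0.8,0.07,0],"rotation":[0,0,-0.157],"fingers":-1}
    - {"slide":[0.8,0.08,0],"rotation":[0,0,-0.157],"fingers":-1}
    - {"slide":[0.8,0.09,0],"rotation":[0,0,-0.157],"fingers":-1}
    - {"slide":[0.8,0.1,0],"rotation":[0,0,-0.157],"fingers":-1}
    - {"slide":[0.8,0.11,0],"rotation":[0,0,-0.157],"fingers":-1}
    - {"slide":[0,0,0],"rotation":[0,0,0],"fingers":-1}
    - {"slide":[0,0,0],"rotation":[0,0,0],"fingers":-1}

```text
time: 26.9
eef_pos: [0.437, -0.3697, 0.1873]
eef_rot: [0.766, -0.643, -0.002, 0.0]
wrist_force: [0.2, 1.2, -4.2]
grip_width: 0.0631
grasp_force: 66.9
```

```bash
python3 c.py w11 .46 -.364 .15 .02 .032 -.01 .012; python3 go.py .437 -.370 .06 10 5
```

```text
[ 0.4676 -0.3674] [0.1806 0.1907] 9.9 4500 z 0.0276
[ 0.4664 -0.3865] [0.2998 0.2529] 15.9 20952 z 0.0013
26.95 [ 0.4371 -0.3693  0.1877] 0.06282718826899174
5 rows, wx.. [0.004 0.004 0.001]
[0.01, 0.0, 0.85]
[0.01, 0.0, 0.85]
[0.01, 0.0, 0.85]
[0.0, 0.0, 0.85]
[0.0, 0.0, 0.85]
```

View pics/w11.png

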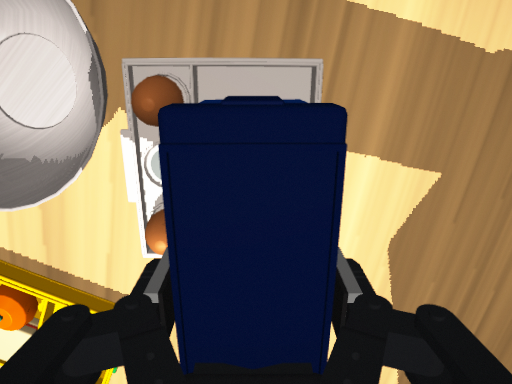

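The tray's empty compartment (px 197–315 at its far wall) is centred under the held container (px 255). Lower.

Call:
jog_arm:
  plan:
    - {"slide":[0.06,0,0.85],"rotation":[0,0,0],"fingers":-1}
    - {"slide":[0,0,0.85],"rotation":[0,0,0],"fingers":-1}
    - {"slide":[0,0,0.85],"rotation":[0,0,0],"fingers":-1}
    - {"slide":[0,0,0.85],"rotation":[0,0,0],"fingers":-1}
    - {"slide":[0,0,0.85],"rotation":[0,0,0],"fingers":-1}
    - {"slide":[0,0,0.2],"rotation":[0,0,0],"fingers":-1}
    - {"slide":[0,0,0.1],"rotation":[0,0,0],"fingers":-1}
    - {"slide":[0,0,0],"rotation":[0,0,0],"fingers":-1}
    - {"slide":[0,0,0],"rotation":[0,0,0],"fingers":-1}

```text
time: 27.85
eef_pos: [0.4392, -0.3718, 0.0538]
eef_rot: [0.767, -0.642, 0.001, -0.0]
wrist_force: [0.2, -1.1, -2.8]
grip_width: 0.0626
grasp_force: 67.2
```

Call:
jog_arm:
  plan:
    - {"slide":[0,0,0.15],"rotation":[0,0,0],"fingers":-1}
    - {"slide":[0,0,0.1],"rotation":[0,0,0],"fingers":-1}
    - {"slide":[0,0,0.05],"rotation":[0,0,0],"fingers":-1}
    - {"slide":[0,0,0.03],"rotation":[0,0,0],"fingers":-1}
    - {"slide":[0,0,0],"rotation":[0,0,0],"fingers":-1}
    - {"slide":[0,0,0],"rotation":[0,0,0],"fingers":-1}

```text
time: 28.45
eef_pos: [0.4381, -0.3716, 0.0434]
eef_rot: [0.767, -0.642, 0.0, 0.0]
wrist_force: [-2.5, 3.1, 6.1]
grip_width: 0.0626
grasp_force: 68.3
```

Contact: the vertical force went from −4 to +6 N at the expected height. Release and rise.

Call:
jog_arm:
  plan:
    - {"slide":[0,0,0.02],"rotation":[0,0,0],"fingers":-1}
    - {"slide":[0,0,0],"rotation":[0,0,0],"fingers":0.8}
    - {"slide":[0,0,0],"rotation":[0,0,0],"fingers":0.8}
    - {"slide":[0,0,0],"rotation":[0,0,0],"fingers":0.8}
    - {"slide":[0,0,0],"rotation":[0,0,0],"fingers":0.8}
    - {"slide":[0,0,-0.5],"rotation":[0,0,0],"fingers":0.8}
    - {"slide":[0,0,-0.9],"rotation":[0,0,0],"fingers":0.8}
    - {"slide":[0,0,-1],"rotation":[0,0,0],"fingers":0.8}
    - {"slide":[0,0,-1],"rotation":[0,0,0],"fingers":0.8}
    - {"slide":[0,0,-1],"rotation":[0,0,0],"fingers":0.8}
    - {"slide":[0,0,-1],"rotation":[0,0,0],"fingers":0.8}
    - {"slide":[0,0,0],"rotation":[0,0,0],"fingers":0.8}

```text
time: 29.65
eef_pos: [0.4403, -0.373, 0.2087]
eef_rot: [0.767, -0.642, 0.004, -0.001]
wrist_force: [-0.1, 0.0, 0.5]
grip_width: 0.0768
grasp_force: 0.0
```

```bash
python3 c.py w12 .437 -.371 .1 .062 .085; python3 - <<'E'
from h import *
im,_=read_camera('side'); cv2.imwrite('pics/side1.png',im)
E
```

```text
[ 0.439  -0.3718] [0.0642 0.1505] 10.2 12448 z 0.0743
29.7 [ 0.4394 -0.3722  0.2063] 0.07715508116760658
```

View pics/w12.png

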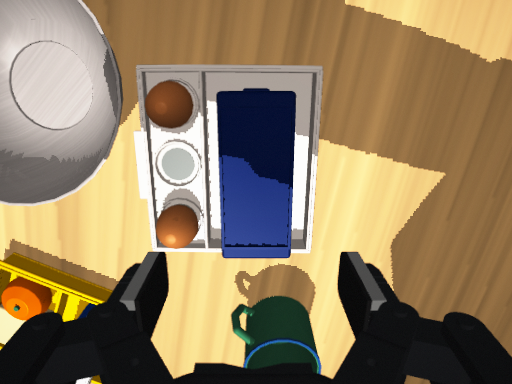

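View pics/side1.png

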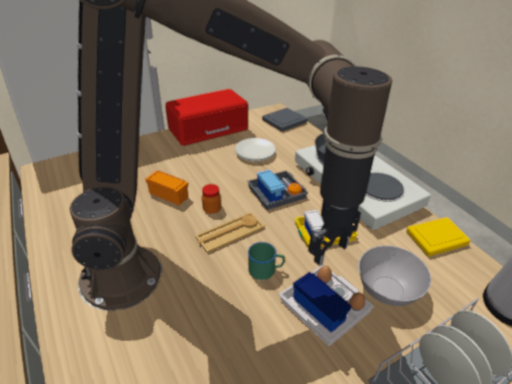

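Large sits flat in the tray (wrist px 257,170). In the side view all three containers are in place (px 268,185; 315,225; 320,300) and nothing else has moved. Handing in.

```bash
python3 -c "
from workcell import *
print(finish_job())"
```

```text
the job is handed in; nothing more can be done
None
```

The job is handed in: small stands flat in the yellow school box, medium in the grey work case and large in the white fridge tray, packed in that order in about 30 s, with the bowl, plates, mug, jar and orange look-alike left alone; the hand-in gave no verdict.

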